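Zero the wire-length counter behind its sliding guard

TASK

Someone left a tube offcut on the deck of the blue wire counter, where it blocks the guard: pick it up and lay it flat in the red scrap tray. Then slide the clear guard fully open by its orange handle, turn the counter knob anticlockwise all the way back to its zero stop (red pointer on the red mark), and slide the guard fully shut again. Do not shift or tip the spray can, the red welding magnet or the angle grinder.

Things in the scene. Friction and masses are not known exactly. Their poses are not given: they have to be found in the camera images.
- unit: Blue wire-length counter, bolted down, 220 (its x) x 400 (its y) x 100 mm high; origin at the centre of its underside, z up. Well in its -y half, flat deck on its +y half. Two aluminium rails run along y at x=+-106 mm, 8 mm wide, top at z=114 mm. A brass fitting (24 mm diameter, axis at z=35 mm) sticks out 22 mm from each end (+-y).
- well (a point): Centre of the floor of the counter's open-topped well, unit-local (0,-100,60) mm, a white dial plate round the knob. Inside the well measures 180 (unit x) x 170 (unit y) x 40 mm deep.
- deck (a point): Centre of the flat black-topped deck at z=100 mm, unit-local (0,100,100) mm; clear space 204 (unit x, between the rails) x 190 mm. The guard parks over it when open.
- counter (a joint): Knob angle in rad, 0 at its zero stop, up to 4.5; it grows clockwise seen from above, so the reset turns it anticlockwise. Stiff: about 0.06 N m of friction, no spring, stays where it is left. Hard stop at 0.
- counter_grip (a point): On the vertical axis of the counter knob, unit-local (0,-100,87) mm. The knob is a black disc of 84 mm diameter (top at z=69 mm above the bench) with an upright yellow bar grip across it: 72 mm long, 14 mm thick, from z=69 to z=97 mm, one end red (the pointer). Grip the bar across its 14 mm.
- counter_pointer (a point): Middle of the red end of the knob's bar, 36 mm from the knob axis, same height as counter_grip. At angle 0 it points along the unit's -x, to the long red mark on the dial.
- guard (a joint): Travel of the guard in m along the unit's +y: 0 shut (covers the well), 0.18 fully open (over the deck). About 2 N of friction, stays where it is left. It cannot open while something lies on the deck.
- guard_handle (a point): Grip point in the guard's orange handle: an upright rib 90 mm long (unit x), 14 mm thick (unit y), from z=108 to z=138 mm; this point is at its middle, z=126 mm. Shut, it is at unit-local (0,-30) mm. The guard is a clear plate, 200 (x) x 190 (y) mm, z=102 to 108 mm, from 165 mm on the handle's -y side to 25 mm on its +y side.
- offcut: Loose offcut of steel square tube, 30 x 30 mm, 110 mm long along its x, about 0.3 kg; origin at the centre of its underside. It starts lying on the deck, turned anyhow.
- offcut_center (a point): Centre of the offcut.
- tray: Red open scrap tray fixed to the bench, 200 (its x) x 130 (its y) x 45 mm, walls and floor 4 mm; origin at the centre of its underside. It stands left or right of the counter.
- can: Bystander: upright yellow spray can, 60 mm diameter, 170 mm high, on the bench beyond the counter; origin at the centre of its underside.
- square: Bystander: flat red triangular welding magnet, about 110 x 110 x 24 mm, lying on the bench beyond the counter; origin in the middle of its underside.
- grinder: Bystander: green angle grinder lying on the bench on the side away from the tray, 245 mm long along its x (from -100 to +145 mm), 64 mm high, with a grey disc of 110 mm diameter at its +x end; origin under its axis.
Mind the look-alikes: they are no part of the job. Of the things shaped like the offcut, the steel one is meant.

How it is judged:
By the outcome, as a careful person would: the job done as asked, in the order asked, and still so for the second after the job is handed in, with the robot touching nothing.
It also fails if it takes over 72 s, if anything falls off the work surface, if the arm or the gripper's body presses on something with over 40 N, if the wrist force passes 120 N, or if a joint passes its speed limit or range.

ROBOT

A 6-joint arm with a two-finger parallel gripper is mounted at the origin on the work surface. World frame = base frame: x ahead of the robot, y to its left, z up, the work surface at z = 0. Lengths are in mm, angles in rad, forces in N, time in s.
With the tool pointing down it reaches from about 275 to 825 mm from the base axis. Payload 5.2 kg.
Tool frame: the origin (TCP) lies at the very end of the fingers, on their centre line; the grasp point (between the pads) lies 19 mm behind it; z points along the fingers, y is the line along which they close (so a half turn about z gives the same grasp; the last joint's range is limited). The gripper opens to 93 mm and grips with 3 to 60 N. Pads are 15 mm wide; open, the fingers measure 128 mm over their backs; the gripper's body (75 mm by 188 mm) begins 65 mm behind the grasp point.
Start: joints at [-1.493, 0.259, 1.535, -0, 1.348, -0.203], TCP at [152.439, -528.457, 218.653] pointing down, gripper open.
Joint ranges: [-3.14, 3.14], [-0.91, 2.08], [0.19, 2.58], [-1.22, 4.36], [0.22, 2.71], [-3.12, 3.12]. Speed limits (rad/s): [2.57, 2.57, 3.14, 3.14, 3.14, 3.14].

INTERFACE

Orientations are given as a unit quaternion [x, y, z, w].
In Python, from plant import * gives the robot as it stands. The module is installed in compiled form; this text tells all that it offers.
- The arm moves only by the tool send_rows, never from a script. Its argument "steps" is a list of rows, each an object of numbers: "claw": the closure in counts, from 0 (fully open) to 255 (shut); "tx", "ty", "tz": the shift along the tool's x, y, z as a fraction of full scale; "roll": the turn about the tool's z as a fraction of full scale. A call has 1 to 5 rows; each row shifts and turns the commanded pose from where the row before left it, along the tool's axes as they then stand; what a row does not reach is not made up. Full scale, the value 1, is 0.025 m for a shift and 0.1 rad for a turn. A row lasts 1/10 s, in which the tool goes at most 50 mm and 8.59 degrees, less where a joint would pass 70% of its speed; a pose out of reach is approached as far as the arm can. A call with a number of a shift or a turn outside -1 to 1 is refused whole. A call with a gripper value outside its range is refused whole. The fingers move at their own pace and stop on an object; "grip_force" is the grip in N (left out, the last holds). Time passes only in rows, so rows that do not move let the fingers close. It gives the time, the measured TCP pose, the force, the opening and the grip force at its end, in the units of the state.
- state(): the state, without advancing time (a new reading comes with each control period).
- read_camera(name): name is "side" or "top" or "wrist"; returns a dict with "img" (480x640x3 uint8, red, green, blue), "camera_matrix" (3x3 intrinsics, pixels), "R" (3x3) and "t" (3): a world point X has camera coordinates R X + t. Camera axes: x right, y down, z forward; pixel columns grow to the right and rows downward; lengths in mm; the calibration is good to about 2 mm. The wrist camera is an equidistant fisheye: a pixel r from the principal point sees the ray r / f radians off the axis. A picture is of the moment at which its call begins. There is no depth.
- job_done(): hands the job in; it is judged then, once.
The state is a dict: "t": time; "joint_pos": joint angles; "joint_vel": joint speeds; "effort": joint torques, N m; "tcp_pos": TCP position; "tcp_rot": TCP orientation; "wrist_force": force on the tool from outside, world axes, zero at the start; "wrist_torque": the same for the moment, N m; "grip_width": finger opening in mm; "finger_force": force on a finger pad.
Only numpy, scipy, OpenCV 4.12 (cv2) and the standard library are available. Lean on these libraries where they do the work, as an engineer would, in place of code of your own. Each camera call takes 0.05 s, during which the arm holds its last target. There are 200 camera calls.

## Working session

There is one attempt and no reset: what is moved stays moved. The work goes in short steps, Python scripts to look and compute and a tool call to move; the robot and the scene stay as the last step left them, time stands still between calls to the robot, and variables do not carry over. Pictures are saved under pics/ and viewed, at most 10 in all, crops included, and the job is handed in when it is done.

Besides the shell and the picture viewer there is one more tool, called after ">>>" as name(argument=value, ...), one argument or row to a line, values as JSON. send_rows: Moves the arm, as the interface text tells. Its arguments: {"type":"object","properties":{"steps":{"type":"array","items":{"type":"object","properties":{"claw":{"type":"number"},"tx":{"type":"number","minimum":-1,"maximum":1},"ty":{"type":"number","minimum":-1,"maximum":1},"tz":{"type":"number","minimum":-1,"maximum":1},"roll":{"type":"number","minimum":-1,"maximum":1}}}},"grip_force":{"type":"number"}},"required":["steps"]}

```bash
mkdir -p pics; cat > h.py <<'E'
from plant import *
import numpy as np, cv2
def shot(n,f):
    c=read_camera(n); cv2.imwrite('pics/'+f,c['img'][:,:,::-1]); np.savez('pics/'+f+'.npz',**{k:np.array(v) for k,v in c.items()}); return c
def ray(c,u,v,z):
    K,R,t=[np.array(c[k]) for k in('camera_matrix','R','t')]
    d=R.T@np.linalg.inv(K)@[u,v,1.]; o=-R.T@t
    return o+d*(z-o[2])/d[2]
def proj(c,X):
    K,R,t=[np.array(c[k]) for k in('camera_matrix','R','t')]
    p=K@(R@np.array(X,float)+t); return p[:2]/p[2]
E
python3 - <<'E'
from h import *
for n in('top','side'):
    c=shot(n,n+'0.png'); print(n,-c['R'].T@c['t'],c['R'],c['camera_matrix'])
print(state())
E
```

```text
top [ 481.07066795   -3.72854623 1213.88438423] [[ 0.0112296  -0.99987328  0.01128348]
 [-0.99563205 -0.0122265  -0.09255987]
 [ 0.0926861  -0.01019478 -0.99564319]] [[445.75863337   0.         323.8004727 ]
 [  0.         445.75863337 240.53750399]
 [  0.           0.           1.        ]]
side [ 626.43921552 1004.92161807  861.45109619] [[-0.99710976  0.07460154 -0.01437829]
 [ 0.0563596   0.59940024 -0.79846287]
 [-0.05094821 -0.79696547 -0.60187234]] [[525.34386577   0.         314.60338581]
 [  0.         525.34386577 241.96351175]
 [  0.           0.           1.        ]]
{'t': 0.1, 'joint_pos': array([-1.49280210e+00,  2.59297558e-01,  1.53596915e+00,  5.58826366e-06,
        1.34798055e+00, -2.02770220e-01]), 'joint_vel': array([ 0.00032633, -0.00263535, -0.00347483, -0.00020088,  0.00023576,
       -0.00140648]), 'effort': array([ 2.68925352e-03, -4.38207006e+01, -2.84642029e+01,  7.21639046e-02,
        3.62427242e-02, -5.69604686e-05]), 'tcp_pos': array([ 152.40138421, -527.95981646,  217.8878649 ]), 'tcp_rot': array([ 9.90162335e-01,  1.39920928e-01,  5.42995929e-05, -8.25524365e-04]), 'wrist_force': array([-0.35266936, -0.42552995, -0.37662461]), 'wrist_torque': array([0.04691569, 0.02386829, 0.02094065]), 'finger_force': 0.0, 'grip_width': 92.82974334714503}
```

View pics/top0.png

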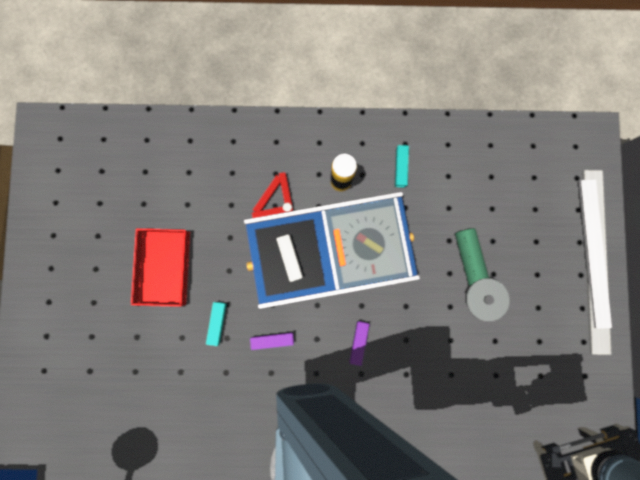

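View pics/side0.png

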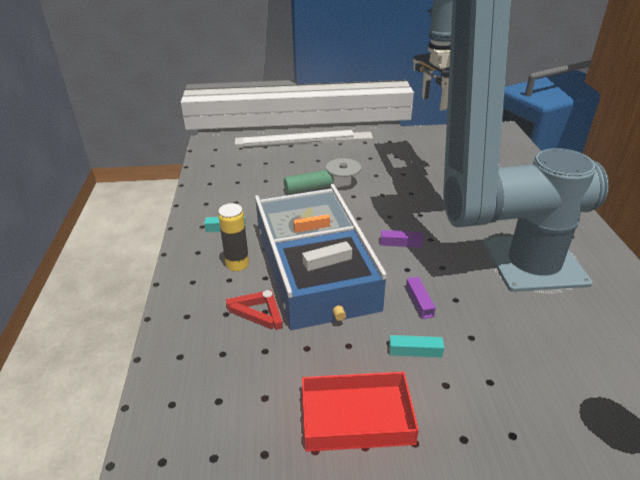

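```bash
cat > m.py <<'E'
from h import *
c={k:np.load('pics/top0.png.npz')[k] for k in('img','camera_matrix','R','t')}
hsv=cv2.cvtColor(c['img'],cv2.COLOR_RGB2HSV)
def blob(lo,hi,box,z,name):
    m=cv2.inRange(hsv,lo,hi); k=np.zeros_like(m); x0,y0,x1,y1=box; k[y0:y1,x0:x1]=m[y0:y1,x0:x1]
    cs,_=cv2.findContours(k,0,2); q=max(cs,key=cv2.contourArea)
    w=np.array([ray(c,*p[0],z)[:2] for p in q],np.float32)
    r=cv2.minAreaRect(w); b=cv2.boxPoints(r); e=[b[1]-b[0],b[2]-b[1]]; e=max(e,key=np.linalg.norm)
    print(name,len(q),'c',np.round(r[0],1),'size',np.round(r[1],1),'long-axis deg',round(np.degrees(np.arctan2(e[1],e[0]))%180,1)); return r
blob((0,0,150),(180,60,255),(265,225,312,290),130,'offcut')
blob((5,150,120),(18,255,255),(325,220,350,275),138,'handle')
blob((18,70,70),(35,255,255),(350,225,392,262),97,'bar-yellow')
blob((0,120,60),(180,255,255),(345,225,360,245),97,'x') if 0 else None
blob((0,150,60),(5,255,255),(120,215,200,320),45,'tray')
blob((105,100,60),(125,255,255),(235,185,425,312),100,'blue')
blob((0,0,170),(180,60,255),(325,145,362,178),170,'can top')
blob((0,150,60),(5,255,255),(240,165,300,220),24,'magnet')
blob((50,60,40),(85,255,255),(445,220,495,285),50,'grinder')
for n,p in dict(A=(246,222),B=(401,194),C=(418,278),D=(261,306)).items(): print(n,ray(c,*p,114)[:2].round(1))
for p in((249,266),(413,237)): print('brass',ray(c,*p,35)[:2].round(1))
cv2.imwrite('pics/crop0.png',cv2.resize(c['img'][185:315,235:425,::-1],(760,520),interpolation=2))
E
python3 m.py
```

```text
offcut 67 c [539.4  70. ] size [113.4  33.6] long-axis deg 18.3
handle 29 c [565.9 -51.5] size [85.  12.8] long-axis deg 10.4
bar-yellow 26 c [ 574.8 -138.4] size [46.5 12.4] long-axis deg 58.4
tray 75 c [515.7 409.8] size [141.8 200.1] long-axis deg 179.1
blue 110 c [543.3  69.4] size [200. 191.] long-axis deg 11.0
can top 46 c [761.  -60.4] size [56.8 55.6] long-axis deg 64.2
magnet 91 c [702.7 114. ] size [ 76.4 143.7] long-axis deg 148.8
grinder 72 c [ 554.4 -403.3] size [142.4  55.9] long-axis deg 14.4
A [627.3 178.7]
B [ 703.  -207.3]
C [ 493.6 -248.2]
D [421.1 136.5]
brass [521.  180.7]
brass [ 603.2 -253.3]
```

View pics/crop0.png

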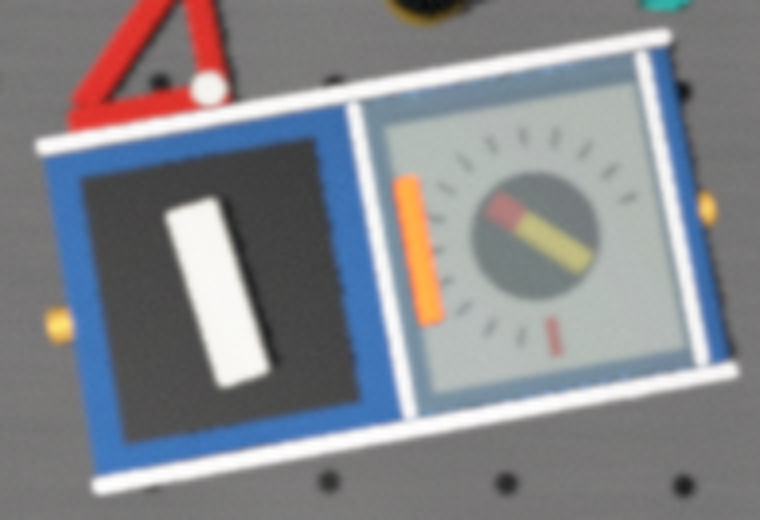

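```bash
cat >> h.py <<'E'
TH=np.radians(10.8); C=np.array([561.5,-35.5])
def U(x,y): return C+x*np.array([np.cos(TH),np.sin(TH)])+y*np.array([-np.sin(TH),np.cos(TH)])
def yaw(s):
    from scipy.spatial.transform import Rotation as Q
    x=Q.from_quat(s['tcp_rot']).as_matrix()[:,0]; return np.arctan2(x[1],x[0])
def plan(xy,z,psi):
    s=state(); a=yaw(s); p=s['tcp_pos']; d=np.array(xy)-p[:2]
    print('t %.1f'%s['t'],'tcp',p.round(1),'yaw %.1f'%np.degrees(a),'w %.1f'%s['grip_width'],'F',s['wrist_force'].round(1))
    r=(a-np.radians(psi)+np.pi)%(2*np.pi)-np.pi
    print('units tx %.2f ty %.2f tz %.2f roll %.2f'%((d@[np.cos(a),np.sin(a)])/25,(d@[np.sin(a),-np.cos(a)])/25,(p[2]-z)/25,r/.1))
E
python3 - <<'E'
from h import *
plan((539.4,70),200,18.3)
print(U(0,-100),U(0,-30),U(0,150),C)
E
```

```text
t 0.1 tcp [ 152.4 -528.   217.9] yaw 16.1 w 92.8 F [-0.4 -0.4 -0.4]
units tx 21.50 ty -18.69 tz 0.72 roll -0.39
[ 580.23813146 -133.72872507] [567.12143944 -64.96861752] [533.39280281 111.84308761] [561.5 -35.5]
```

>>> send_rows(
  steps=[
    {"claw":60,"tx":0.98,"ty":-0.85},
    {"claw":60,"tx":0.98,"ty":-0.85},
    {"claw":60,"tx":0.98,"ty":-0.85},
    {"claw":60,"tx":0.98,"ty":-0.85},
    {"claw":60,"tx":0.98,"ty":-0.85},
  ],
)

```text
schema error: expected keys claw, tx, ty, tz, roll
```

>>> send_rows(
  steps=[
    {"claw":60,"tx":0.98,"ty":-0.85},
    {"claw":60,"tx":0.98,"ty":-0.85},
    {"claw":60,"tx":0.98,"ty":-0.85},
    {"claw":60,"tx":0.98,"ty":-0.85},
    {"claw":60,"tx":0.98,"ty":-0.85},
  ],
)

```text
schema error: expected keys claw, tx, ty, tz, roll
```

>>> send_rows(
  steps=[
    {"claw":60,"tx":0.98,"ty":-0.85,"tz":0,"roll":0},
    {"claw":60,"tx":0.98,"ty":-0.85,"tz":0,"roll":0},
    {"claw":60,"tx":0.98,"ty":-0.85,"tz":0,"roll":0},
    {"claw":60,"tx":0.98,"ty":-0.85,"tz":0,"roll":0},
    {"claw":60,"tx":0.98,"ty":-0.85,"tz":0,"roll":0},
  ],
)

```text
t: 0.6
tcp_pos: [241.1, -391.0, 218.3]
tcp_rot: [0.99, 0.14, -0.0, -0.0]
wrist_force: [0.7, 0.3, 0.5]
grip_width: 71.0
finger_force: 0.0
```

>>> send_rows(
  steps=[
    {"claw":60,"tx":0.98,"ty":-0.85,"tz":0,"roll":0},
    {"claw":60,"tx":0.98,"ty":-0.85,"tz":0,"roll":0},
    {"claw":60,"tx":0.98,"ty":-0.85,"tz":0,"roll":0},
    {"claw":60,"tx":0.98,"ty":-0.85,"tz":0,"roll":0},
    {"claw":60,"tx":0.98,"ty":-0.85,"tz":0,"roll":0},
  ],
)

```text
t: 1.1
tcp_pos: [329.3, -255.0, 218.4]
tcp_rot: [0.99, 0.14, -0.0, -0.0]
wrist_force: [-0.1, -0.5, 0.1]
grip_width: 71.1
finger_force: 0.0
```

>>> send_rows(
  steps=[
    {"claw":60,"tx":0.98,"ty":-0.85,"tz":0,"roll":0},
    {"claw":60,"tx":0.98,"ty":-0.85,"tz":0,"roll":0},
    {"claw":60,"tx":0.98,"ty":-0.85,"tz":0,"roll":0},
    {"claw":60,"tx":0.98,"ty":-0.85,"tz":0,"roll":0},
    {"claw":60,"tx":0.98,"ty":-0.85,"tz":0,"roll":0},
  ],
)

```text
t: 1.6
tcp_pos: [417.5, -119.0, 218.4]
tcp_rot: [0.99, 0.14, -0.0, -0.0]
wrist_force: [0.5, -0.7, 0.9]
grip_width: 70.8
finger_force: 0.0
```

>>> send_rows(
  steps=[
    {"claw":60,"tx":0.98,"ty":-0.85,"tz":0,"roll":0},
    {"claw":60,"tx":0.98,"ty":-0.85,"tz":0,"roll":0},
    {"claw":60,"tx":0.98,"ty":-0.85,"tz":0,"roll":0},
    {"claw":60,"tx":0.98,"ty":-0.85,"tz":0,"roll":0},
    {"claw":60,"tx":0.98,"ty":-0.85,"tz":0,"roll":0},
  ],
)

```text
t: 2.1
tcp_pos: [505.8, 17.0, 218.3]
tcp_rot: [0.99, 0.14, -0.0, -0.0]
wrist_force: [0.6, -1.0, -0.3]
grip_width: 71.1
finger_force: 0.0
```

>>> send_rows(
  steps=[
    {"claw":60,"tx":0.95,"ty":-0.85,"tz":0.3,"roll":0},
    {"claw":60,"tx":0.95,"ty":-0.85,"tz":0.4,"roll":0},
    {"claw":60,"tx":0,"ty":0,"tz":0,"roll":-0.39},
    {"claw":60,"tx":0,"ty":0,"tz":0,"roll":0},
    {"claw":60,"tx":0,"ty":0,"tz":0,"roll":0},
  ],
)

```text
t: 2.6
tcp_pos: [539.0, 69.6, 200.9]
tcp_rot: [0.987, 0.159, -0.0, 0.0]
wrist_force: [-1.1, -0.3, 0.6]
grip_width: 71.0
finger_force: 0.0
```

```bash
python3 - <<'E'
from h import *
plan((539.4,70),103,18.3); shot('wrist','w1.png'); 
E
```

```text
t 2.6 tcp [539.   69.6 200.9] yaw 18.3 w 71.0 F [-1.1 -0.3  0.6]
units tx 0.02 ty -0.01 tz 3.91 roll -0.00
```

View pics/w1.png

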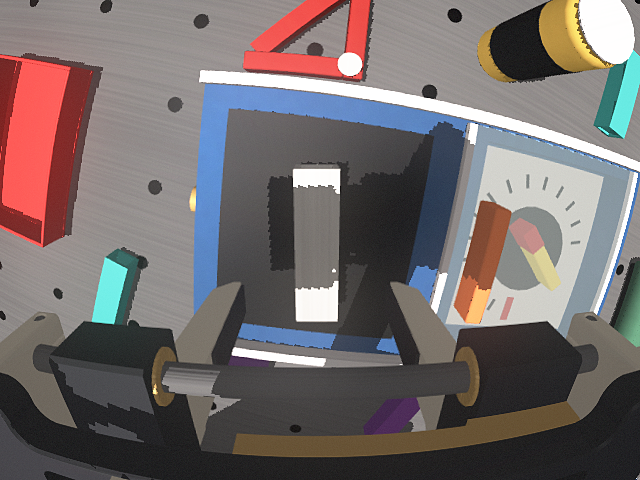

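Wrist view: the offcut (≈317,245) lies aligned midway between the fingers. I go down and grip.

>>> send_rows(
  steps=[
    {"claw":60,"tx":0,"ty":0,"tz":1,"roll":0},
    {"claw":60,"tx":0,"ty":0,"tz":1,"roll":0},
    {"claw":60,"tx":0,"ty":0,"tz":1,"roll":0},
    {"claw":60,"tx":0,"ty":0,"tz":0.8,"roll":0},
    {"claw":60,"tx":0,"ty":0,"tz":0,"roll":0},
  ],
  grip_force=30,
)

```text
t: 3.15
tcp_pos: [537.1, 69.0, 103.9]
tcp_rot: [0.987, 0.158, -0.003, -0.001]
wrist_force: [0.3, -0.2, -0.7]
grip_width: 71.1
finger_force: 0.0
```

>>> send_rows(
  steps=[
    {"claw":255,"tx":0,"ty":0,"tz":0,"roll":0},
    {"claw":255,"tx":0,"ty":0,"tz":0,"roll":0},
    {"claw":255,"tx":0,"ty":0,"tz":0,"roll":0},
    {"claw":255,"tx":0,"ty":0,"tz":0,"roll":0},
    {"claw":255,"tx":0,"ty":0,"tz":0,"roll":0},
  ],
)

```text
t: 3.65
tcp_pos: [539.6, 69.7, 106.8]
tcp_rot: [0.987, 0.159, 0.001, 0.0]
wrist_force: [-0.1, -0.1, 0.0]
grip_width: 35.5
finger_force: 0.0
```

>>> send_rows(
  steps=[
    {"claw":255,"tx":0,"ty":0,"tz":-1,"roll":0},
    {"claw":255,"tx":0,"ty":0,"tz":-1,"roll":0},
    {"claw":255,"tx":0,"ty":0,"tz":-1,"roll":0},
    {"claw":255,"tx":0,"ty":0,"tz":-0.8,"roll":0},
    {"claw":255,"tx":0,"ty":0,"tz":0,"roll":0},
  ],
)

```text
t: 4.15
tcp_pos: [540.9, 69.7, 203.7]
tcp_rot: [0.987, 0.159, 0.003, 0.001]
wrist_force: [0.1, -0.0, -3.3]
grip_width: 29.4
finger_force: 30.0
```

```bash
python3 - <<'E'
from h import *
plan((515.7,415),180,0)
c={k:np.load('pics/side0.png.npz')[k] for k in('img','camera_matrix','R','t')}
hsv=cv2.cvtColor(c['img'],cv2.COLOR_RGB2HSV); m=cv2.inRange(hsv,(0,150,60),(5,255,255)); m[:360]=0
cs,_=cv2.findContours(m,0,2); q=max(cs,key=cv2.contourArea)
# top rim corners from the side view
for p in cv2.approxPolyDP(q,6,True)[:,0]: print(p,ray(c,*p,45)[:2].round(),ray(c,*p,0)[:2].round())
E
```

```text
t 4.2 tcp [540.9  69.7 203.7] yaw 18.3 w 29.4 F [ 0.1 -0.  -3.3]
units tx 3.39 ty -13.43 tz 0.95 roll 3.20
[404 373] [417. 360.] [405. 324.]
[302 378] [614. 355.] [613. 319.]
[306 450] [615. 506.] [615. 479.]
[415 445] [430. 512.] [419. 485.]
```

```bash
python3 - <<'E'
from h import *
c=shot('side','s2.png'); s=state(); p=s['tcp_pos']; u=proj(c,p); print(u,p, proj(c,p+[0,0,-30]))
x,y=u.astype(int); cv2.imwrite('pics/s2c.png',cv2.resize(c['img'][y-80:y+60,x-80:x+80,::-1],None,fx=4,fy=4))
E
```

```text
[326.54587648 224.19834416] [539.83447863  69.69221015 201.8355514 ] [326.55529486 235.27715069]
```

View pics/s2c.png

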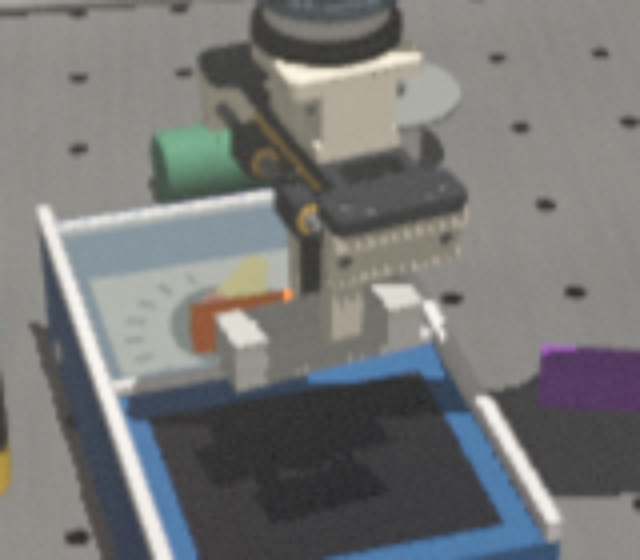

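>>> send_rows(
  steps=[
    {"claw":255,"tx":0.24,"ty":-0.7,"tz":0,"roll":0},
    {"claw":255,"tx":0.24,"ty":-0.97,"tz":0,"roll":0},
    {"claw":255,"tx":0.24,"ty":-0.97,"tz":0,"roll":0},
    {"claw":255,"tx":0.24,"ty":-0.97,"tz":0,"roll":0},
    {"claw":255,"tx":0.24,"ty":-0.97,"tz":0,"roll":0},
  ],
  grip_force=40,
)

```text
t: 4.7
tcp_pos: [530.4, 188.6, 198.8]
tcp_rot: [0.987, 0.159, -0.002, -0.0]
wrist_force: [0.5, -0.0, -3.1]
grip_width: 29.3
finger_force: 40.0
```

>>> send_rows(
  steps=[
    {"claw":255,"tx":0.24,"ty":-0.97,"tz":0,"roll":0},
    {"claw":255,"tx":0.24,"ty":-0.97,"tz":0,"roll":0},
    {"claw":255,"tx":0.24,"ty":-0.97,"tz":0,"roll":0},
    {"claw":255,"tx":0.24,"ty":-0.97,"tz":0,"roll":0},
    {"claw":255,"tx":0.24,"ty":-0.97,"tz":0,"roll":0},
  ],
)

```text
t: 5.2
tcp_pos: [520.8, 313.0, 198.5]
tcp_rot: [0.987, 0.159, -0.002, 0.0]
wrist_force: [0.3, -0.1, -3.9]
grip_width: 29.6
finger_force: 40.0
```

>>> send_rows(
  steps=[
    {"claw":255,"tx":0.24,"ty":-0.97,"tz":0.5,"roll":0},
    {"claw":255,"tx":0.24,"ty":-0.97,"tz":0.5,"roll":0},
    {"claw":255,"tx":0.24,"ty":-0.97,"tz":0.5,"roll":0},
    {"claw":255,"tx":0.24,"ty":-0.5,"tz":0.5,"roll":0},
    {"claw":255,"tx":0,"ty":0,"tz":0.5,"roll":0.8},
  ],
)

```text
t: 5.7
tcp_pos: [517.2, 402.2, 135.8]
tcp_rot: [0.993, 0.12, -0.001, 0.0]
wrist_force: [-0.3, -0.4, -2.9]
grip_width: 29.2
finger_force: 40.0
```

>>> send_rows(
  steps=[
    {"claw":255,"tx":0,"ty":0,"tz":0.5,"roll":0.8},
    {"claw":255,"tx":0,"ty":0,"tz":0.5,"roll":0.8},
    {"claw":255,"tx":0,"ty":0,"tz":0,"roll":0.8},
    {"claw":255,"tx":0,"ty":0,"tz":0,"roll":0},
    {"claw":255,"tx":0,"ty":0,"tz":0,"roll":0},
  ],
)

```text
t: 6.2
tcp_pos: [518.1, 400.3, 112.7]
tcp_rot: [1.0, 0.001, -0.001, 0.0]
wrist_force: [0.3, 0.3, -3.6]
grip_width: 29.3
finger_force: 40.0
```

```bash
python3 - <<'E'
from h import *
plan((516,418),30,0)
c=shot('wrist','w3.png')
E
```

```text
t 6.2 tcp [518.1 400.3 112.7] yaw 0.1 w 29.3 F [ 0.3  0.3 -3.6]
units tx -0.08 ty -0.71 tz 3.31 roll 0.02
```

View pics/w3.png

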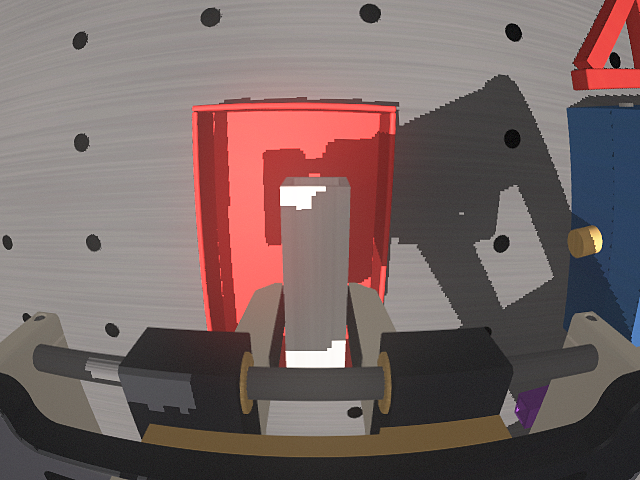

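Wrist view: the offcut (column ≈317) is held level, and the tray centre is at column ≈296, so I shift about 18 mm toward +y and then descend.

>>> send_rows(
  steps=[
    {"claw":255,"tx":-0.08,"ty":-0.7,"tz":0.5,"roll":0},
    {"claw":255,"tx":0,"ty":0,"tz":0.9,"roll":0},
    {"claw":255,"tx":0,"ty":0,"tz":0.9,"roll":0},
    {"claw":255,"tx":0,"ty":0,"tz":0.8,"roll":0},
    {"claw":255,"tx":0,"ty":0,"tz":0,"roll":0},
  ],
)

```text
t: 6.75
tcp_pos: [513.5, 417.9, 32.2]
tcp_rot: [1.0, 0.001, -0.003, 0.002]
wrist_force: [-1.0, -0.2, -4.1]
grip_width: 29.3
finger_force: 40.0
```

>>> send_rows(
  steps=[
    {"claw":255,"tx":0,"ty":0,"tz":0.15,"roll":0},
    {"claw":255,"tx":0,"ty":0,"tz":0,"roll":0},
  ],
)

```text
t: 6.95
tcp_pos: [516.6, 419.0, 33.0]
tcp_rot: [1.0, 0.0, 0.001, -0.0]
wrist_force: [0.9, 0.2, -3.3]
grip_width: 29.6
finger_force: 40.0
```

>>> send_rows(
  steps=[
    {"claw":255,"tx":0,"ty":0,"tz":0.1,"roll":0},
    {"claw":255,"tx":0,"ty":0,"tz":0,"roll":0},
  ],
)

```text
t: 7.15
tcp_pos: [516.5, 418.6, 30.6]
tcp_rot: [1.0, -0.0, 0.001, -0.0]
wrist_force: [0.2, 0.2, -3.2]
grip_width: 29.4
finger_force: 40.0
```

>>> send_rows(
  steps=[
    {"claw":255,"tx":0,"ty":0,"tz":0.2,"roll":0},
    {"claw":255,"tx":0,"ty":0,"tz":0,"roll":0},
  ],
)

```text
t: 7.35
tcp_pos: [515.9, 418.1, 24.5]
tcp_rot: [1.0, -0.0, -0.0, 0.0]
wrist_force: [-1.0, -0.0, -3.2]
grip_width: 29.5
finger_force: 40.0
```

>>> send_rows(
  steps=[
    {"claw":255,"tx":0,"ty":0,"tz":0.12,"roll":0},
    {"claw":255,"tx":0,"ty":0,"tz":0,"roll":0},
  ],
)

```text
t: 7.55
tcp_pos: [516.1, 418.2, 24.4]
tcp_rot: [1.0, -0.0, 0.0, -0.0]
wrist_force: [-5.0, -4.8, 11.5]
grip_width: 29.4
finger_force: 40.0
```

>>> send_rows(
  steps=[
    {"claw":118,"tx":0,"ty":0,"tz":0,"roll":0},
    {"claw":118,"tx":0,"ty":0,"tz":0,"roll":0},
    {"claw":118,"tx":0,"ty":0,"tz":0,"roll":0},
    {"claw":118,"tx":0,"ty":0,"tz":0,"roll":0},
    {"claw":118,"tx":0,"ty":0,"tz":-0.3,"roll":0},
  ],
)

```text
t: 8.05
tcp_pos: [515.4, 417.8, 28.3]
tcp_rot: [1.0, -0.0, -0.001, 0.001]
wrist_force: [-0.4, 0.1, 0.4]
grip_width: 50.0
finger_force: 0.0
```

>>> send_rows(
  steps=[
    {"claw":118,"tx":0,"ty":0,"tz":-1,"roll":0},
    {"claw":118,"tx":0,"ty":0,"tz":-1,"roll":0},
    {"claw":118,"tx":0,"ty":0,"tz":-1,"roll":0},
    {"claw":118,"tx":0,"ty":0,"tz":-1,"roll":0},
    {"claw":118,"tx":0,"ty":0,"tz":-1,"roll":0},
  ],
)

```text
t: 8.55
tcp_pos: [516.2, 418.3, 156.0]
tcp_rot: [1.0, -0.0, 0.0, -0.0]
wrist_force: [0.5, 0.5, 0.0]
grip_width: 50.1
finger_force: 0.0
```

>>> send_rows(
  steps=[
    {"claw":118,"tx":0,"ty":0,"tz":-1,"roll":-0.9},
    {"claw":118,"tx":0,"ty":0,"tz":-0.6,"roll":-0.9},
    {"claw":118,"tx":0,"ty":0,"tz":0,"roll":-0.08},
    {"claw":118,"tx":0,"ty":0,"tz":0,"roll":0},
  ],
)

```text
t: 8.95
tcp_pos: [516.1, 418.3, 194.4]
tcp_rot: [0.996, 0.093, 0.0, -0.0]
wrist_force: [0.2, 0.0, -0.8]
grip_width: 49.8
finger_force: 0.0
```

```bash
python3 - <<'E'
from h import *
plan((565.9,-51.5),190,10.8)
c=shot('wrist','w4.png')
E
```

```text
t 8.9 tcp [516.1 418.3 194.4] yaw 10.6 w 49.8 F [ 0.2  0.  -0.8]
units tx -1.51 ty 18.84 tz 0.18 roll -0.03
```

View pics/w4.png

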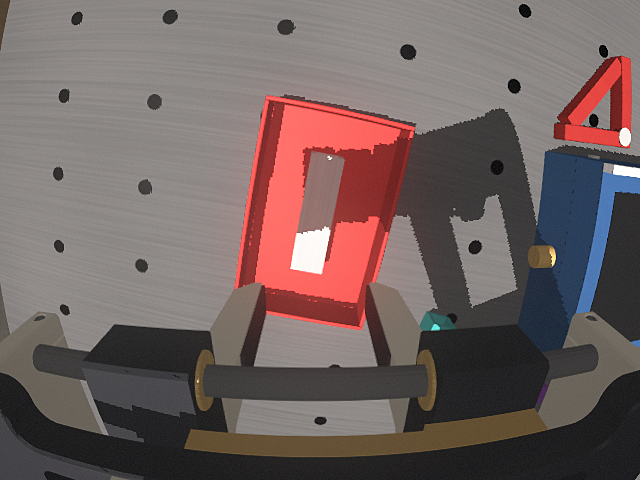

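The offcut lies flat in the tray (≈317,212). Next is the handle: 18.8 units in ty.

>>> send_rows(
  steps=[
    {"claw":118,"tx":-0.08,"ty":0.94,"tz":0,"roll":0},
    {"claw":118,"tx":-0.08,"ty":0.94,"tz":0,"roll":0},
    {"claw":118,"tx":-0.08,"ty":0.94,"tz":0,"roll":0},
    {"claw":118,"tx":-0.08,"ty":0.94,"tz":0,"roll":0},
    {"claw":118,"tx":-0.08,"ty":0.94,"tz":0,"roll":0},
  ],
)

```text
t: 9.5
tcp_pos: [527.5, 299.8, 192.6]
tcp_rot: [0.996, 0.093, -0.001, 0.0]
wrist_force: [0.3, -0.6, -0.4]
grip_width: 50.1
finger_force: 0.0
```

>>> send_rows(
  steps=[
    {"claw":118,"tx":-0.08,"ty":0.94,"tz":0,"roll":0},
    {"claw":118,"tx":-0.08,"ty":0.94,"tz":0,"roll":0},
    {"claw":118,"tx":-0.08,"ty":0.94,"tz":0,"roll":0},
    {"claw":118,"tx":-0.08,"ty":0.94,"tz":0,"roll":0},
    {"claw":118,"tx":-0.08,"ty":0.94,"tz":0,"roll":0},
  ],
)

```text
t: 10.0
tcp_pos: [539.5, 182.6, 192.8]
tcp_rot: [0.996, 0.093, -0.001, 0.0]
wrist_force: [0.6, 0.2, -0.4]
grip_width: 50.1
finger_force: 0.0
```

>>> send_rows(
  steps=[
    {"claw":118,"tx":-0.08,"ty":0.94,"tz":0,"roll":0},
    {"claw":118,"tx":-0.08,"ty":0.94,"tz":0,"roll":0},
    {"claw":118,"tx":-0.08,"ty":0.94,"tz":0,"roll":0},
    {"claw":118,"tx":-0.08,"ty":0.94,"tz":0,"roll":0},
    {"claw":118,"tx":-0.08,"ty":0.94,"tz":0,"roll":0},
  ],
)

```text
t: 10.5
tcp_pos: [551.6, 65.5, 192.9]
tcp_rot: [0.996, 0.093, -0.001, -0.0]
wrist_force: [0.5, 0.4, 0.4]
grip_width: 49.7
finger_force: 0.0
```

>>> send_rows(
  steps=[
    {"claw":118,"tx":-0.08,"ty":0.94,"tz":0,"roll":0},
    {"claw":118,"tx":-0.08,"ty":0.94,"tz":0,"roll":0},
    {"claw":118,"tx":-0.08,"ty":0.94,"tz":0,"roll":0},
    {"claw":118,"tx":-0.08,"ty":0.94,"tz":0,"roll":-0.03},
    {"claw":118,"tx":0,"ty":0,"tz":0,"roll":0},
  ],
)

```text
t: 11.0
tcp_pos: [561.7, -29.9, 192.8]
tcp_rot: [0.996, 0.093, -0.001, 0.0]
wrist_force: [-0.4, 0.8, 1.1]
grip_width: 49.7
finger_force: 0.0
```

```bash
python3 - <<'E'
from h import *
plan((565.9,-51.5),112,10.8)
c=shot('wrist','w5.png')
E
```

```text
t 11.0 tcp [561.7 -29.9 192.8] yaw 10.7 w 49.7 F [-0.4  0.8  1.1]
units tx 0.00 ty 0.88 tz 3.23 roll -0.02
```

View pics/w5.png

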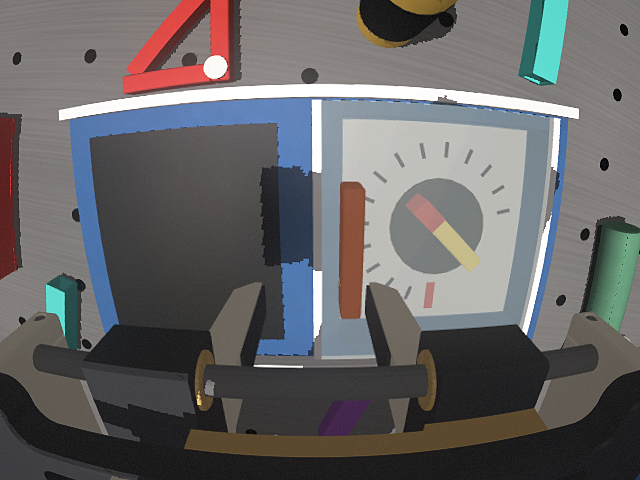

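The handle (≈351,250) is about 22 mm to the right of the grip line, which matches the top-view measurement.

>>> send_rows(
  steps=[
    {"claw":118,"tx":0,"ty":0.88,"tz":0,"roll":0},
    {"claw":118,"tx":0,"ty":0,"tz":1,"roll":0},
    {"claw":118,"tx":0,"ty":0,"tz":1,"roll":0},
    {"claw":118,"tx":0,"ty":0,"tz":1,"roll":0},
    {"claw":118,"tx":0,"ty":0,"tz":0.2,"roll":0},
  ],
  grip_force=30,
)

```text
t: 11.55
tcp_pos: [563.6, -47.2, 110.8]
tcp_rot: [0.995, 0.095, -0.003, -0.002]
wrist_force: [-0.5, -1.0, 0.4]
grip_width: 50.3
finger_force: 0.0
```

>>> send_rows(
  steps=[
    {"claw":255,"tx":0,"ty":0,"tz":0,"roll":0},
    {"claw":255,"tx":0,"ty":0,"tz":0,"roll":0},
    {"claw":255,"tx":0,"ty":0,"tz":0,"roll":0},
    {"claw":255,"tx":0,"ty":0,"tz":0,"roll":0},
    {"claw":255,"tx":0,"ty":0,"tz":0,"roll":0},
  ],
)

```text
t: 12.05
tcp_pos: [567.2, -49.6, 115.5]
tcp_rot: [0.995, 0.095, 0.001, 0.001]
wrist_force: [0.3, -2.7, 1.7]
grip_width: 14.9
finger_force: 0.9
```

>>> send_rows(
  steps=[
    {"claw":255,"tx":0,"ty":0,"tz":0,"roll":0},
    {"claw":255,"tx":0,"ty":0,"tz":0,"roll":0},
    {"claw":255,"tx":0,"ty":0,"tz":0,"roll":0},
  ],
)

```text
t: 12.35
tcp_pos: [567.2, -49.6, 115.5]
tcp_rot: [0.995, 0.095, 0.001, 0.001]
wrist_force: [-0.6, -1.6, 5.2]
grip_width: 13.7
finger_force: 30.0
```

```bash
python3 - <<'E'
from h import *
plan(U(0,150),112,10.8)
p=state()['tcp_pos'][:2]-C; print('local',p@[np.cos(TH),np.sin(TH)],p@[-np.sin(TH),np.cos(TH)])
E
```

```text
t 12.3 tcp [567.2 -49.6 115.5] yaw 10.9 w 13.7 F [-0.6 -1.6  5.2]
units tx -0.10 ty -6.60 tz 0.14 roll 0.02
local 2.9081843549621227 -14.925746040902855
```

>>> send_rows(
  steps=[
    {"claw":255,"tx":0,"ty":-0.5,"tz":0,"roll":0},
    {"claw":255,"tx":0,"ty":-0.5,"tz":0,"roll":0},
    {"claw":255,"tx":0,"ty":-0.5,"tz":0,"roll":0},
    {"claw":255,"tx":0,"ty":-0.5,"tz":0,"roll":0},
    {"claw":255,"tx":0,"ty":-0.5,"tz":0,"roll":0},
  ],
)

```text
t: 12.85
tcp_pos: [555.2, 12.2, 115.5]
tcp_rot: [0.995, 0.095, 0.001, 0.001]
wrist_force: [-0.1, -2.3, 6.1]
grip_width: 13.8
finger_force: 30.0
```

>>> send_rows(
  steps=[
    {"claw":255,"tx":0,"ty":-0.5,"tz":0,"roll":0},
    {"claw":255,"tx":0,"ty":-0.5,"tz":0,"roll":0},
    {"claw":255,"tx":0,"ty":-0.5,"tz":0,"roll":0},
    {"claw":255,"tx":0,"ty":-0.5,"tz":0,"roll":0},
    {"claw":255,"tx":0,"ty":-0.5,"tz":0,"roll":0},
  ],
)

```text
t: 13.35
tcp_pos: [543.2, 73.7, 115.4]
tcp_rot: [0.995, 0.095, 0.001, 0.0]
wrist_force: [0.1, -3.9, 6.1]
grip_width: 13.8
finger_force: 30.0
```

>>> send_rows(
  steps=[
    {"claw":255,"tx":0,"ty":-0.5,"tz":0,"roll":0},
    {"claw":255,"tx":0,"ty":-0.5,"tz":0,"roll":0},
    {"claw":255,"tx":0,"ty":-0.2,"tz":0,"roll":0},
    {"claw":255,"tx":0,"ty":0,"tz":0,"roll":0},
  ],
)

```text
t: 13.75
tcp_pos: [537.3, 104.3, 115.5]
tcp_rot: [0.995, 0.096, 0.001, -0.0]
wrist_force: [-1.5, 2.3, 8.4]
grip_width: 14.0
finger_force: 30.0
```

```bash
python3 - <<'E'
from h import *
plan(U(0,150),112,10.8)
p=state()['tcp_pos'][:2]-C; print('local',p@[np.cos(TH),np.sin(TH)],p@[-np.sin(TH),np.cos(TH)])
E
```

```text
t 13.8 tcp [537.3 104.3 115.5] yaw 11.0 w 14.0 F [-1.5  2.3  8.4]
units tx -0.10 ty -0.33 tz 0.14 roll 0.03
local 2.4121069238813826 141.8443935981339
```

>>> send_rows(
  steps=[
    {"claw":255,"tx":0,"ty":-0.2,"tz":0,"roll":0},
    {"claw":255,"tx":0,"ty":0,"tz":0,"roll":0},
  ],
)

```text
t: 13.95
tcp_pos: [536.4, 108.6, 115.5]
tcp_rot: [0.995, 0.095, 0.001, -0.0]
wrist_force: [-0.6, -0.3, 7.8]
grip_width: 13.6
finger_force: 30.0
```

>>> send_rows(
  steps=[
    {"claw":255,"tx":0,"ty":-0.15,"tz":0,"roll":0},
    {"claw":255,"tx":0,"ty":0,"tz":0,"roll":0},
  ],
)

```text
t: 14.15
tcp_pos: [535.8, 112.0, 115.5]
tcp_rot: [0.995, 0.095, 0.001, 0.0]
wrist_force: [-1.5, -1.4, 6.7]
grip_width: 13.7
finger_force: 30.0
```

>>> send_rows(
  steps=[
    {"claw":255,"tx":0,"ty":-0.15,"tz":0,"roll":0},
    {"claw":255,"tx":0,"ty":0,"tz":0,"roll":0},
  ],
)

```text
t: 14.35
tcp_pos: [535.5, 113.7, 115.5]
tcp_rot: [0.995, 0.095, 0.001, 0.002]
wrist_force: [-0.5, -7.7, 5.6]
grip_width: 14.0
finger_force: 30.0
```

>>> send_rows(
  steps=[
    {"claw":255,"tx":0,"ty":-0.15,"tz":0,"roll":0},
    {"claw":255,"tx":0,"ty":0,"tz":0,"roll":0},
  ],
)

```text
t: 14.55
tcp_pos: [535.5, 113.8, 115.4]
tcp_rot: [0.995, 0.096, 0.001, 0.005]
wrist_force: [1.0, -20.3, 5.1]
grip_width: 13.8
finger_force: 30.0
```

>>> send_rows(
  steps=[
    {"claw":255,"tx":0,"ty":-0.08,"tz":0,"roll":0},
    {"claw":255,"tx":0,"ty":0,"tz":0,"roll":0},
  ],
)

```text
t: 14.75
tcp_pos: [535.5, 113.8, 115.4]
tcp_rot: [0.995, 0.095, 0.001, 0.006]
wrist_force: [2.1, -27.0, 4.5]
grip_width: 13.7
finger_force: 30.1
```

>>> send_rows(
  steps=[
    {"claw":255,"tx":0,"ty":0.2,"tz":0,"roll":0},
    {"claw":118,"tx":0,"ty":0,"tz":0,"roll":0},
    {"claw":118,"tx":0,"ty":0,"tz":0,"roll":0},
    {"claw":118,"tx":0,"ty":0,"tz":0,"roll":0},
    {"claw":118,"tx":0,"ty":0,"tz":0,"roll":0},
  ],
)

```text
t: 15.25
tcp_pos: [534.0, 116.7, 114.0]
tcp_rot: [0.995, 0.096, -0.0, -0.0]
wrist_force: [0.1, -0.4, 1.2]
grip_width: 41.1
finger_force: 0.0
```

>>> send_rows(
  steps=[
    {"claw":118,"tx":0,"ty":0,"tz":-0.3,"roll":0},
    {"claw":118,"tx":0,"ty":0,"tz":-1,"roll":0},
    {"claw":118,"tx":0,"ty":0,"tz":-1,"roll":0},
    {"claw":118,"tx":0,"ty":0,"tz":-1,"roll":0},
    {"claw":118,"tx":0,"ty":0.9,"tz":-0.5,"roll":0},
  ],
)

```text
t: 15.75
tcp_pos: [539.3, 96.0, 212.5]
tcp_rot: [0.995, 0.097, 0.002, -0.0]
wrist_force: [1.0, 0.1, -0.3]
grip_width: 49.7
finger_force: 0.0
```

>>> send_rows(
  steps=[
    {"claw":118,"tx":0,"ty":1,"tz":0,"roll":0},
    {"claw":118,"tx":0,"ty":1,"tz":0,"roll":0},
    {"claw":118,"tx":0,"ty":1,"tz":0,"roll":0},
    {"claw":118,"tx":0,"ty":1,"tz":0,"roll":0},
    {"claw":118,"tx":0,"ty":1,"tz":0,"roll":0},
  ],
)

```text
t: 16.25
tcp_pos: [562.6, -29.4, 210.0]
tcp_rot: [0.995, 0.095, 0.0, 0.0]
wrist_force: [0.2, 0.1, 0.5]
grip_width: 49.9
finger_force: 0.0
```

>>> send_rows(
  steps=[
    {"claw":118,"tx":0,"ty":1,"tz":0,"roll":0},
    {"claw":118,"tx":0,"ty":1,"tz":0,"roll":0},
    {"claw":118,"tx":0,"ty":1,"tz":0,"roll":0},
    {"claw":118,"tx":0,"ty":1,"tz":0,"roll":0},
    {"claw":118,"tx":0,"ty":0,"tz":0,"roll":0},
  ],
)

```text
t: 16.75
tcp_pos: [581.9, -129.6, 209.6]
tcp_rot: [0.996, 0.094, 0.0, 0.001]
wrist_force: [0.4, -0.8, -0.4]
grip_width: 49.9
finger_force: 0.0
```

```bash
python3 - <<'E'
from h import *
plan((580.5,-132.4),190,58.4)
c=shot('wrist','w6.png'); K,R,t=c['camera_matrix'],c['R'],c['t']; print(K[0])
hsv=cv2.cvtColor(c['img'],cv2.COLOR_RGB2HSV)
def wray(u,v,z):
    x=np.array([u-K[0,2],v-K[1,2]])/K[0,0]; r=np.linalg.norm(x)+1e-9
    d=R.T@np.r_[x/r*np.sin(r),np.cos(r)]; o=-R.T@t; return (o+d*(z-o[2])/d[2])[:2]
for n,lo,hi,mn in(('yel',(20,90,90),(35,255,255),150),('red',(0,90,60),(8,255,255),60),('red2',(170,90,60),(180,255,255),60)):
    m=cv2.inRange(hsv,lo,hi)
    for q in cv2.findContours(m,0,2)[0]:
        if cv2.contourArea(q)>mn:
            w=np.array([wray(*p[0],97) for p in q],np.float32); r=cv2.minAreaRect(w)
            print(n,cv2.contourArea(q),q.mean(0).round(),np.round(r[0],1),np.round(r[1],1))
E
```

```text
t 16.8 tcp [ 581.9 -129.6  209.6] yaw 10.8 w 49.9 F [ 0.4 -0.8 -0.4]
units tx -0.08 ty 0.10 tz 0.78 roll -8.31
[371.64829954   0.         315.10843626]
yel 1235.0 [[334. 242.]] [ 579.  -140.2] [51.5 17.8]
yel 613.5 [[258.   8.]] [745.2 -50.3] [15.2 37.8]
red 175.0 [[318. 290.]] [ 533.8 -140. ] [23.   5.9]
red 731.5 [[ 37. 228.]] [536.7 133.9] [72.7 30.3]
red 677.5 [[293. 212.]] [ 597.8 -110.1] [23.9 19.7]
red 6042.0 [[114.  59.]] [701.8  78.1] [84.7 94.3]
```

View pics/w6.png

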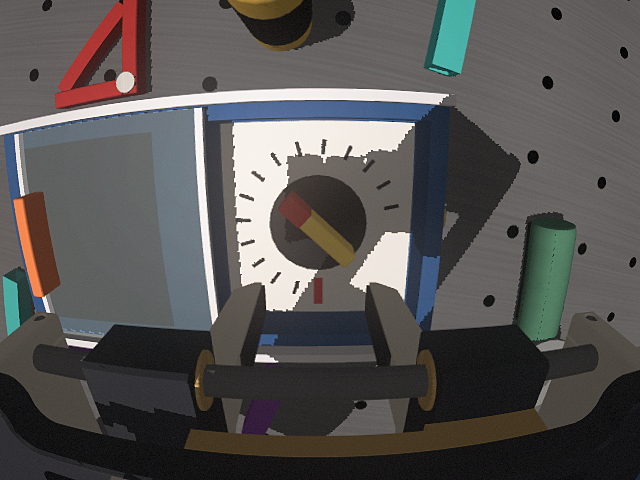

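The open well shows the knob bar: red end (293,212), yellow (334,242). The pointer is at about 58°, with the axis near (581.5,-131.5).

>>> send_rows(
  steps=[
    {"claw":118,"tx":0,"ty":0,"tz":0,"roll":-0.9},
    {"claw":118,"tx":0,"ty":0,"tz":0,"roll":-0.9},
    {"claw":118,"tx":0,"ty":0,"tz":0,"roll":-0.9},
    {"claw":118,"tx":0,"ty":0,"tz":0,"roll":-0.9},
    {"claw":118,"tx":0,"ty":0,"tz":0,"roll":-0.9},
  ],
)

```text
t: 17.3
tcp_pos: [581.2, -125.1, 209.7]
tcp_rot: [0.948, 0.317, 0.0, -0.0]
wrist_force: [-0.0, 0.1, 0.2]
grip_width: 50.2
finger_force: 0.0
```

>>> send_rows(
  steps=[
    {"claw":118,"tx":0,"ty":0,"tz":0,"roll":-0.9},
    {"claw":118,"tx":0,"ty":0,"tz":0,"roll":-0.9},
    {"claw":118,"tx":0,"ty":0,"tz":0,"roll":-0.9},
    {"claw":118,"tx":0,"ty":0,"tz":0,"roll":-0.9},
    {"claw":118,"tx":0,"ty":0,"tz":0,"roll":0},
  ],
)

```text
t: 17.8
tcp_pos: [581.2, -125.2, 209.7]
tcp_rot: [0.877, 0.481, 0.0, -0.0]
wrist_force: [0.5, -0.1, -0.1]
grip_width: 50.1
finger_force: 0.0
```

```bash
python3 - <<'E'
from h import *
plan((581.5,-131.5),73,58)
E
```

```text
t 17.8 tcp [ 581.2 -125.2  209.7] yaw 57.5 w 50.1 F [ 0.5 -0.1 -0.1]
units tx -0.20 ty 0.14 tz 5.47 roll -0.09
```

>>> send_rows(
  steps=[
    {"claw":118,"tx":-0.2,"ty":0.14,"tz":0.5,"roll":-0.1},
    {"claw":118,"tx":0,"ty":0,"tz":1,"roll":0},
    {"claw":118,"tx":0,"ty":0,"tz":1,"roll":0},
    {"claw":118,"tx":0,"ty":0,"tz":1,"roll":0},
    {"claw":118,"tx":0,"ty":0,"tz":0.5,"roll":0},
  ],
)

```text
t: 18.3
tcp_pos: [579.9, -132.2, 106.3]
tcp_rot: [0.875, 0.484, -0.001, -0.002]
wrist_force: [0.1, -0.5, -0.7]
grip_width: 50.1
finger_force: 0.0
```

>>> send_rows(
  steps=[
    {"claw":118,"tx":0,"ty":0,"tz":0.5,"roll":0},
    {"claw":118,"tx":0,"ty":0,"tz":0.5,"roll":0},
    {"claw":118,"tx":0,"ty":0,"tz":0.35,"roll":0},
    {"claw":118,"tx":0,"ty":0,"tz":0,"roll":0},
    {"claw":118,"tx":0,"ty":0,"tz":0,"roll":0},
  ],
)

```text
t: 18.8
tcp_pos: [581.9, -133.1, 76.0]
tcp_rot: [0.875, 0.484, 0.0, 0.0]
wrist_force: [0.8, -0.4, 0.5]
grip_width: 50.0
finger_force: 0.0
```

```bash
python3 - <<'E'
from h import *
plan((581.5,-131.5),73,58)
c=shot('wrist','w7.png'); cv2.imwrite('pics/w7c.png',c['img'][100:400,120:520,::-1])
E
```

```text
t 18.8 tcp [ 581.9 -133.1   76. ] yaw 57.9 w 50.0 F [ 0.8 -0.4  0.5]
units tx 0.04 ty -0.05 tz 0.12 roll -0.02
```

View pics/w7c.png

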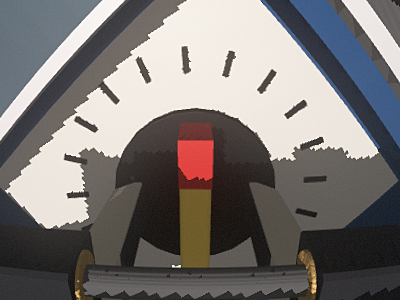

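The bar is centred between the fingers and aligned with them. I close on it and turn it anticlockwise.

>>> send_rows(
  steps=[
    {"claw":255,"tx":0,"ty":0,"tz":0.1,"roll":0},
    {"claw":255,"tx":0,"ty":0,"tz":0,"roll":0},
    {"claw":255,"tx":0,"ty":0,"tz":0,"roll":0},
    {"claw":255,"tx":0,"ty":0,"tz":0,"roll":0},
    {"claw":255,"tx":0,"ty":0,"tz":0,"roll":0},
  ],
  grip_force=35,
)

```text
t: 19.35
tcp_pos: [581.7, -133.0, 73.3]
tcp_rot: [0.875, 0.484, 0.0, 0.0]
wrist_force: [0.1, -0.1, 0.4]
grip_width: 14.6
finger_force: 0.0
```

>>> send_rows(
  steps=[
    {"claw":255,"tx":0,"ty":0,"tz":0,"roll":0},
    {"claw":255,"tx":0,"ty":0,"tz":0,"roll":0},
    {"claw":255,"tx":0,"ty":0,"tz":0,"roll":0},
    {"claw":255,"tx":0,"ty":0,"tz":0,"roll":-0.4},
    {"claw":255,"tx":0,"ty":0,"tz":0,"roll":-0.6},
  ],
)

```text
t: 19.85
tcp_pos: [581.9, -133.1, 73.3]
tcp_rot: [0.849, 0.528, 0.0, 0.0]
wrist_force: [0.3, 0.4, 0.1]
grip_width: 13.8
finger_force: 35.0
```

>>> send_rows(
  steps=[
    {"claw":255,"tx":0,"ty":0,"tz":0,"roll":-0.8},
    {"claw":255,"tx":0,"ty":0,"tz":0,"roll":-0.8},
    {"claw":255,"tx":0,"ty":0,"tz":0,"roll":-0.8},
    {"claw":255,"tx":0,"ty":0,"tz":0,"roll":-0.8},
    {"claw":255,"tx":0,"ty":0,"tz":0,"roll":-0.8},
  ],
)

```text
t: 20.35
tcp_pos: [582.5, -133.2, 73.3]
tcp_rot: [0.727, 0.687, 0.0, 0.001]
wrist_force: [2.8, -0.4, -0.9]
grip_width: 13.6
finger_force: 35.0
```

```bash
python3 - <<'E'
from h import *
plan((581.5,-131.5),73,190.8); print(state()['wrist_torque'],state()['joint_pos'])
E
```

```text
t 20.4 tcp [ 582.5 -133.2   73.3] yaw 86.7 w 13.6 F [ 2.8 -0.4 -0.9]
units tx 0.07 ty -0.04 tz 0.01 roll -18.16
[-0.18204469 -0.49583442 -0.06545117] [-4.11532696e-01  4.70452968e-01  1.60286568e+00  2.87822736e-04
  1.06651161e+00 -3.54694610e-01]
```

>>> send_rows(
  steps=[
    {"claw":255,"tx":0,"ty":0,"tz":0,"roll":-0.8},
    {"claw":255,"tx":0,"ty":0,"tz":0,"roll":-0.8},
    {"claw":255,"tx":0,"ty":0,"tz":0,"roll":-0.8},
    {"claw":255,"tx":0,"ty":0,"tz":0,"roll":-0.8},
    {"claw":255,"tx":0,"ty":0,"tz":0,"roll":-0.8},
  ],
)

```text
t: 20.85
tcp_pos: [583.0, -133.1, 73.3]
tcp_rot: [0.576, 0.817, 0.001, 0.001]
wrist_force: [4.5, -1.1, -3.1]
grip_width: 14.0
finger_force: 35.0
```

>>> send_rows(
  steps=[
    {"claw":255,"tx":0,"ty":0,"tz":0,"roll":-0.8},
    {"claw":255,"tx":0,"ty":0,"tz":0,"roll":-0.8},
    {"claw":255,"tx":0,"ty":0,"tz":0,"roll":-0.8},
    {"claw":255,"tx":0,"ty":0,"tz":0,"roll":-0.8},
    {"claw":255,"tx":0,"ty":0,"tz":0,"roll":-0.8},
  ],
)

```text
t: 21.35
tcp_pos: [583.5, -132.9, 73.3]
tcp_rot: [0.402, 0.916, 0.001, 0.002]
wrist_force: [5.3, 0.9, -3.2]
grip_width: 13.7
finger_force: 35.0
```

>>> send_rows(
  steps=[
    {"claw":255,"tx":0,"ty":0,"tz":0,"roll":-0.8},
    {"claw":255,"tx":0,"ty":0,"tz":0,"roll":-0.8},
    {"claw":255,"tx":0,"ty":0,"tz":0,"roll":-0.8},
    {"claw":255,"tx":0,"ty":0,"tz":0,"roll":-0.8},
    {"claw":255,"tx":0,"ty":0,"tz":0,"roll":-0.8},
  ],
)

```text
t: 21.85
tcp_pos: [583.8, -132.5, 73.3]
tcp_rot: [0.212, 0.977, 0.001, 0.002]
wrist_force: [6.7, 2.6, -3.0]
grip_width: 13.8
finger_force: 35.0
```

>>> send_rows(
  steps=[
    {"claw":255,"tx":0,"ty":0,"tz":0,"roll":-0.8},
    {"claw":255,"tx":0,"ty":0,"tz":0,"roll":-0.8},
    {"claw":255,"tx":0,"ty":0,"tz":0,"roll":-0.8},
    {"claw":255,"tx":0,"ty":0,"tz":0,"roll":-0.5},
    {"claw":255,"tx":0,"ty":0,"tz":0,"roll":0},
  ],
)

```text
t: 22.35
tcp_pos: [583.9, -132.1, 73.3]
tcp_rot: [0.07, 0.998, 0.001, 0.002]
wrist_force: [7.3, 2.4, -4.4]
grip_width: 14.1
finger_force: 35.0
```

```bash
python3 - <<'E'
from h import *
plan((581.5,-131.5),73,190.8); print(state()['wrist_torque'],state()['joint_pos'])
E
```

```text
t 22.4 tcp [ 583.9 -132.1   73.3] yaw 172.0 w 14.1 F [ 7.3  2.4 -4.4]
units tx 0.10 ty 0.01 tz 0.01 roll -3.28
[ 0.62070964 -1.33965126  0.03285073] [-0.41026138  0.47091959  1.60212276  0.00303905  1.06496496 -1.84299959]
```

>>> send_rows(
  steps=[
    {"claw":255,"tx":0,"ty":0,"tz":0,"roll":-0.6},
    {"claw":255,"tx":0,"ty":0,"tz":0,"roll":-0.6},
    {"claw":255,"tx":0,"ty":0,"tz":0,"roll":-0.6},
    {"claw":255,"tx":0,"ty":0,"tz":0,"roll":-0.6},
    {"claw":255,"tx":0,"ty":0,"tz":0,"roll":0},
  ],
)

```text
t: 22.85
tcp_pos: [583.9, -131.7, 73.3]
tcp_rot: [-0.05, 0.999, 0.001, 0.002]
wrist_force: [7.4, 4.1, -3.0]
grip_width: 13.7
finger_force: 35.0
```

```bash
python3 - <<'E'
from h import *
plan((581.5,-131.5),73,190.8); print(state()['wrist_torque'],state()['effort'])
E
```

```text
t 22.9 tcp [ 583.9 -131.7   73.3] yaw -174.2 w 13.7 F [ 7.4  4.1 -3. ]
units tx 0.09 ty 0.02 tz 0.01 roll -0.88
[ 0.76306785 -1.3443289   0.06862889] [ -3.70068267 -52.63813734 -22.3687005   -2.1447292    1.74389631
  -0.47229191]
```

>>> send_rows(
  steps=[
    {"claw":255,"tx":0,"ty":0,"tz":0,"roll":-0.4},
    {"claw":255,"tx":0,"ty":0,"tz":0,"roll":-0.3},
    {"claw":255,"tx":0,"ty":0,"tz":0,"roll":0},
  ],
)

```text
t: 23.15
tcp_pos: [583.9, -131.6, 73.3]
tcp_rot: [-0.085, 0.996, 0.001, 0.002]
wrist_force: [7.8, 4.8, -3.2]
grip_width: 13.7
finger_force: 35.0
```

```bash
python3 - <<'E'
from h import *
plan((581.5,-131.5),73,190.8); print(state()['wrist_torque'],state()['effort'])
E
```

```text
t 23.1 tcp [ 583.9 -131.6   73.3] yaw -170.3 w 13.7 F [ 7.8  4.8 -3.2]
units tx 0.09 ty 0.02 tz 0.01 roll -0.19
[ 0.86470893 -1.30073203 -0.00645716] [ -3.8200298  -52.59294748 -22.41533875  -2.24045746   1.69335935
  -0.24798657]
```

>>> send_rows(
  steps=[
    {"claw":255,"tx":0,"ty":0,"tz":0,"roll":-0.3},
    {"claw":255,"tx":0,"ty":0,"tz":0,"roll":-0.3},
    {"claw":255,"tx":0,"ty":0,"tz":0,"roll":0},
  ],
)

```text
t: 23.45
tcp_pos: [583.9, -131.6, 73.3]
tcp_rot: [-0.114, 0.993, 0.001, 0.002]
wrist_force: [6.8, 5.0, -1.8]
grip_width: 14.0
finger_force: 35.5
```

```bash
python3 - <<'E'
from h import *
plan((581.5,-131.5),73,190.8); print(state()['wrist_torque'],state()['effort'])
E
```

```text
t 23.4 tcp [ 583.9 -131.6   73.3] yaw -166.9 w 14.0 F [ 6.8  5.  -1.8]
units tx 0.09 ty 0.02 tz 0.01 roll 0.40
[ 0.92392093 -1.2764055  -0.60874066] [ -3.16156447 -52.51227021 -22.46712863  -2.55102061   1.64950401
  -0.85993739]
```

>>> send_rows(
  steps=[
    {"claw":255,"tx":0,"ty":0,"tz":0,"roll":-0.2},
    {"claw":255,"tx":0,"ty":0,"tz":0,"roll":0},
  ],
)

```text
t: 23.65
tcp_pos: [583.9, -131.6, 73.3]
tcp_rot: [-0.124, 0.992, 0.001, 0.002]
wrist_force: [7.3, 5.3, -2.8]
grip_width: 14.2
finger_force: 36.2
```

```bash
python3 - <<'E'
from h import *
plan((581.5,-131.5),73,190.8); print(state()['wrist_torque'],state()['effort'])
E
```

```text
t 23.6 tcp [ 583.9 -131.6   73.3] yaw -165.8 w 14.2 F [ 7.3  5.3 -2.8]
units tx 0.09 ty 0.03 tz 0.01 roll 0.59
[ 0.87280922 -1.32508757 -0.73863471] [ -3.02754879 -52.48202205 -22.47467458  -2.63443664   1.63620148
  -0.91333089]
```

>>> send_rows(
  steps=[
    {"claw":118,"tx":0,"ty":0,"tz":0,"roll":0},
    {"claw":118,"tx":0,"ty":0,"tz":0,"roll":0},
    {"claw":118,"tx":0,"ty":0,"tz":0,"roll":0},
    {"claw":118,"tx":0,"ty":0,"tz":0,"roll":0},
    {"claw":118,"tx":0,"ty":0,"tz":0,"roll":0},
  ],
)

```text
t: 24.15
tcp_pos: [581.5, -133.1, 73.2]
tcp_rot: [-0.124, 0.992, -0.0, -0.0]
wrist_force: [-0.2, -0.5, -0.0]
grip_width: 47.9
finger_force: 0.0
```

>>> send_rows(
  steps=[
    {"claw":118,"tx":0,"ty":0,"tz":-0.3,"roll":0},
    {"claw":118,"tx":0,"ty":0,"tz":-1,"roll":0},
    {"claw":118,"tx":0,"ty":0,"tz":-1,"roll":0},
    {"claw":118,"tx":0,"ty":0,"tz":-1,"roll":0},
    {"claw":118,"tx":0,"ty":0,"tz":-1,"roll":0},
  ],
)

```text
t: 24.65
tcp_pos: [581.6, -133.0, 182.3]
tcp_rot: [-0.124, 0.992, -0.0, 0.0]
wrist_force: [0.3, 0.7, -0.2]
grip_width: 50.1
finger_force: 0.0
```

>>> send_rows(
  steps=[
    {"claw":118,"tx":0,"ty":0,"tz":-1,"roll":0},
    {"claw":118,"tx":0,"ty":0,"tz":0,"roll":0},
    {"claw":118,"tx":0,"ty":0,"tz":0,"roll":0},
  ],
)

```text
t: 24.95
tcp_pos: [581.8, -133.0, 206.3]
tcp_rot: [-0.124, 0.992, -0.0, 0.001]
wrist_force: [-0.9, 0.3, 0.5]
grip_width: 49.7
finger_force: 0.0
```

```bash
cat > k.py <<'E'
from h import *
import sys
c=shot('wrist',sys.argv[1]); K,R,t=c['camera_matrix'],c['R'],c['t']
hsv=cv2.cvtColor(c['img'],cv2.COLOR_RGB2HSV)
def wray(u,v,z):
    x=np.array([u-K[0,2],v-K[1,2]])/K[0,0]; r=np.linalg.norm(x)+1e-9
    d=R.T@np.r_[x/r*np.sin(r),np.cos(r)]; o=-R.T@t; return (o+d*(z-o[2])/d[2])[:2]
for n,lo,hi,mn in(('yel',(20,90,90),(35,255,255),150),('red',(0,90,60),(8,255,255),60),('red2',(170,90,60),(180,255,255),60),('orange',(8,150,60),(17,255,255),60)):
    m=cv2.inRange(hsv,lo,hi)
    for q in cv2.findContours(m,0,2)[0]:
        if cv2.contourArea(q)>mn:
            w=np.array([wray(*p[0],138 if n=='orange' else 97) for p in q],np.float32); r=cv2.minAreaRect(w); b=cv2.boxPoints(r); e=max(b[1]-b[0],b[2]-b[1],key=np.linalg.norm)
            print(n,cv2.contourArea(q),q.mean(0).round(),np.round(r[0],1),np.round(r[1],1),'deg',np.degrees(np.arctan2(e[1],e[0])).round(1)%180)
E
python3 -c "
from h import *
plan((535.5,113.8),200,190.8)"; python3 k.py w8.png
```

```text
t 24.9 tcp [ 581.8 -133.   206.3] yaw -165.7 w 49.7 F [-0.9  0.3  0.5]
units tx -0.64 ty 10.03 tz 0.25 roll 0.61
yel 891.5 [[340. 428.]] [771.  -54.9] [32.7 64.5] deg 102.9
yel 934.5 [[319. 257.]] [ 592.2 -128.9] [48.9 13.7] deg 11.1
red 569.0 [[633. 297.]] [574.7 235.7] [85.9 35.8] deg 40.3
red 612.0 [[317. 205.]] [ 554.8 -136.5] [26.4 15.4] deg 10.8
red 246.0 [[322. 148.]] [ 515.2 -144.6] [22.6  6.8] deg 11.3
orange 2784.5 [[596. 258.]] [534.1  99.2] [91.6 39.4] deg 11.1
```

The knob is at the stop: the bar lies at 10.8–11.1° with red toward −x, and the dial mark is in line. Back to the handle.

>>> send_rows(
  steps=[
    {"claw":118,"tx":0,"ty":0,"tz":0,"roll":0.6},
    {"claw":118,"tx":0,"ty":0.9,"tz":0,"roll":0},
    {"claw":118,"tx":0,"ty":0.9,"tz":0,"roll":0},
    {"claw":118,"tx":0,"ty":0.9,"tz":0,"roll":0},
    {"claw":118,"tx":0,"ty":0.9,"tz":0,"roll":0},
  ],
)

```text
t: 25.5
tcp_pos: [563.5, -43.6, 203.8]
tcp_rot: [-0.094, 0.996, 0.001, -0.002]
wrist_force: [-0.6, 1.1, 0.1]
grip_width: 49.8
finger_force: 0.0
```

>>> send_rows(
  steps=[
    {"claw":118,"tx":0,"ty":0.9,"tz":0,"roll":0},
    {"claw":118,"tx":0,"ty":0.9,"tz":0,"roll":0},
    {"claw":118,"tx":0,"ty":0.9,"tz":0,"roll":0},
    {"claw":118,"tx":0,"ty":0.9,"tz":0,"roll":0},
    {"claw":118,"tx":0,"ty":0.9,"tz":0,"roll":0},
  ],
)

```text
t: 26.0
tcp_pos: [542.3, 66.9, 203.9]
tcp_rot: [-0.094, 0.996, 0.0, -0.002]
wrist_force: [-0.2, -1.0, -0.3]
grip_width: 49.7
finger_force: 0.0
```

>>> send_rows(
  steps=[
    {"claw":118,"tx":0,"ty":0.9,"tz":0,"roll":0},
    {"claw":118,"tx":0,"ty":0.9,"tz":0,"roll":0},
    {"claw":118,"tx":0,"ty":0,"tz":0,"roll":0},
    {"claw":118,"tx":0,"ty":0,"tz":0,"roll":0},
  ],
)

```text
t: 26.4
tcp_pos: [534.4, 110.2, 204.4]
tcp_rot: [-0.095, 0.995, -0.0, -0.001]
wrist_force: [0.4, -1.0, -0.4]
grip_width: 50.2
finger_force: 0.0
```

```bash
python3 -c "
from h import *
plan((535.5,113.8),113,191)"; python3 k.py w9.png|grep -E "orange|yel"
```

```text
t 26.4 tcp [534.4 110.2 204.4] yaw -169.1 w 50.2 F [ 0.4 -1.  -0.4]
units tx -0.07 ty 0.13 tz 3.66 roll -0.01
yel 1214.0 [[ 62. 243.]] [ 587.1 -118. ] [54.5 34.6] deg 11.4
orange 2383.5 [[320. 238.]] [531.4 113.8] [91.8 13.3] deg 10.7
```

Handle at (531.4, 113.8), as expected.

>>> send_rows(
  steps=[
    {"claw":118,"tx":0,"ty":0.1,"tz":0.6,"roll":0},
    {"claw":118,"tx":0,"ty":0,"tz":1,"roll":0},
    {"claw":118,"tx":0,"ty":0,"tz":1,"roll":0},
    {"claw":118,"tx":0,"ty":0,"tz":1,"roll":0},
    {"claw":118,"tx":0,"ty":0,"tz":0,"roll":0},
  ],
  grip_force=30,
)

```text
t: 26.95
tcp_pos: [532.1, 111.4, 112.1]
tcp_rot: [-0.094, 0.996, 0.0, -0.004]
wrist_force: [0.2, 0.2, 0.1]
grip_width: 50.0
finger_force: 0.0
```

>>> send_rows(
  steps=[
    {"claw":255,"tx":0,"ty":0,"tz":0,"roll":0},
    {"claw":255,"tx":0,"ty":0,"tz":0,"roll":0},
    {"claw":255,"tx":0,"ty":0,"tz":0,"roll":0},
    {"claw":255,"tx":0,"ty":0,"tz":0,"roll":0},
    {"claw":255,"tx":0,"ty":0,"tz":0,"roll":0},
  ],
)

```text
t: 27.45
tcp_pos: [535.0, 112.7, 116.4]
tcp_rot: [-0.094, 0.996, 0.0, 0.001]
wrist_force: [-0.1, 1.9, 1.0]
grip_width: 14.3
finger_force: 0.9
```

>>> send_rows(
  steps=[
    {"claw":255,"tx":0,"ty":0,"tz":0,"roll":0},
    {"claw":255,"tx":0,"ty":0,"tz":0,"roll":0},
    {"claw":255,"tx":0,"ty":0,"tz":0,"roll":0},
  ],
)

```text
t: 27.75
tcp_pos: [535.0, 112.8, 116.4]
tcp_rot: [-0.095, 0.996, 0.0, 0.001]
wrist_force: [-1.1, 0.2, 5.2]
grip_width: 13.8
finger_force: 30.0
```

```bash
python3 -c "
from h import *
plan((569.9,-62.9),113,191)"
```

```text
t 27.8 tcp [535.  112.8 116.4] yaw -169.1 w 13.8 F [-1.1  0.2  5.2]
units tx -0.05 ty -7.16 tz 0.13 roll -0.03
```

>>> send_rows(
  steps=[
    {"claw":255,"tx":0,"ty":-0.5,"tz":0,"roll":0},
    {"claw":255,"tx":0,"ty":-0.5,"tz":0,"roll":0},
    {"claw":255,"tx":0,"ty":-0.5,"tz":0,"roll":0},
    {"claw":255,"tx":0,"ty":-0.5,"tz":0,"roll":0},
    {"claw":255,"tx":0,"ty":-0.5,"tz":0,"roll":0},
  ],
)

```text
t: 28.25
tcp_pos: [546.9, 51.3, 116.4]
tcp_rot: [-0.095, 0.996, 0.0, 0.001]
wrist_force: [-0.6, 2.4, 4.4]
grip_width: 13.6
finger_force: 30.0
```

>>> send_rows(
  steps=[
    {"claw":255,"tx":0,"ty":-0.5,"tz":0,"roll":0},
    {"claw":255,"tx":0,"ty":-0.5,"tz":0,"roll":0},
    {"claw":255,"tx":0,"ty":-0.5,"tz":0,"roll":0},
    {"claw":255,"tx":0,"ty":-0.5,"tz":0,"roll":0},
    {"claw":255,"tx":0,"ty":-0.5,"tz":0,"roll":0},
  ],
)

```text
t: 28.75
tcp_pos: [558.9, -10.1, 116.4]
tcp_rot: [-0.095, 0.996, 0.0, 0.001]
wrist_force: [0.5, 3.4, 4.7]
grip_width: 13.7
finger_force: 30.0
```

>>> send_rows(
  steps=[
    {"claw":255,"tx":0,"ty":-0.5,"tz":0,"roll":0},
    {"claw":255,"tx":0,"ty":-0.5,"tz":0,"roll":0},
    {"claw":255,"tx":0,"ty":-0.4,"tz":0,"roll":0},
    {"claw":255,"tx":0,"ty":-0.3,"tz":0,"roll":0},
    {"claw":255,"tx":0,"ty":0,"tz":0,"roll":0},
  ],
)

```text
t: 29.25
tcp_pos: [567.2, -53.2, 116.3]
tcp_rot: [-0.094, 0.996, -0.001, 0.001]
wrist_force: [2.1, -2.0, 3.9]
grip_width: 13.7
finger_force: 30.0
```

```bash
python3 -c "
from h import *
plan((569.9,-62.9),113,191)"
```

```text
t 29.2 tcp [567.2 -53.2 116.3] yaw -169.2 w 13.7 F [ 2.1 -2.   3.9]
units tx -0.03 ty -0.40 tz 0.13 roll -0.03
```

>>> send_rows(
  steps=[
    {"claw":255,"tx":0,"ty":-0.3,"tz":0,"roll":0},
    {"claw":255,"tx":0,"ty":0,"tz":0,"roll":0},
  ],
)

```text
t: 29.45
tcp_pos: [568.5, -60.0, 116.4]
tcp_rot: [-0.094, 0.996, -0.001, 0.001]
wrist_force: [1.2, -1.7, 5.6]
grip_width: 13.7
finger_force: 30.0
```

>>> send_rows(
  steps=[
    {"claw":255,"tx":0,"ty":-0.2,"tz":0,"roll":0},
    {"claw":255,"tx":0,"ty":0,"tz":0,"roll":0},
  ],
)

```text
t: 29.65
tcp_pos: [569.1, -63.1, 116.3]
tcp_rot: [-0.094, 0.996, 0.001, 0.001]
wrist_force: [1.7, 4.3, 6.2]
grip_width: 13.9
finger_force: 30.0
```

>>> send_rows(
  steps=[
    {"claw":255,"tx":0,"ty":-0.15,"tz":0,"roll":0},
    {"claw":255,"tx":0,"ty":0,"tz":0,"roll":0},
  ],
)

```text
t: 29.85
tcp_pos: [569.1, -63.1, 116.3]
tcp_rot: [-0.095, 0.996, 0.004, 0.0]
wrist_force: [-0.2, 16.4, 11.1]
grip_width: 13.8
finger_force: 30.0
```

>>> send_rows(
  steps=[
    {"claw":255,"tx":0,"ty":0.12,"tz":0,"roll":0},
    {"claw":118,"tx":0,"ty":0,"tz":0,"roll":0},
    {"claw":118,"tx":0,"ty":0,"tz":0,"roll":0},
    {"claw":118,"tx":0,"ty":0,"tz":0,"roll":0},
    {"claw":118,"tx":0,"ty":0,"tz":0,"roll":0},
  ],
)

```text
t: 30.35
tcp_pos: [568.3, -65.1, 115.2]
tcp_rot: [-0.094, 0.996, 0.0, -0.0]
wrist_force: [0.1, 0.3, -0.3]
grip_width: 41.1
finger_force: 0.0
```

>>> send_rows(
  steps=[
    {"claw":118,"tx":0,"ty":0,"tz":0,"roll":0},
    {"claw":118,"tx":0,"ty":0,"tz":-0.4,"roll":0},
    {"claw":118,"tx":0,"ty":0,"tz":-1,"roll":0},
    {"claw":118,"tx":0,"ty":0,"tz":-1,"roll":0},
    {"claw":118,"tx":0,"ty":0,"tz":-1,"roll":0},
  ],
)

```text
t: 30.85
tcp_pos: [568.6, -65.0, 202.3]
tcp_rot: [-0.094, 0.996, -0.0, 0.0]
wrist_force: [-1.6, -0.2, -0.8]
grip_width: 50.0
finger_force: 0.0
```

>>> send_rows(
  steps=[
    {"claw":118,"tx":0,"ty":0,"tz":-1,"roll":0},
    {"claw":118,"tx":0,"ty":0,"tz":-0.5,"roll":0},
    {"claw":118,"tx":0,"ty":0,"tz":0,"roll":0},
    {"claw":118,"tx":0,"ty":0,"tz":0,"roll":0},
  ],
)

```text
t: 31.25
tcp_pos: [568.3, -64.8, 237.6]
tcp_rot: [-0.094, 0.996, 0.0, -0.0]
wrist_force: [-0.2, 0.4, -0.5]
grip_width: 49.7
finger_force: 0.0
```

```bash
python3 -c "
from h import *
plan((569.1,-63.1),113,191)"; python3 k.py w10.png; python3 - <<'E'
from h import *
# compare bystanders between first and current side views
a=np.load('pics/side0.png.npz')['img']; b=shot('side','s9.png')['img']
for n,lo,hi,box in(('can',(20,120,90),(32,255,255),(200,190,255,280)),('magnet',(0,150,60),(5,255,255),(220,285,290,335)),('grinder',(50,60,40),(85,255,255),(275,160,335,200))):
    for im in(a,b):
        m=cv2.inRange(cv2.cvtColor(im,cv2.COLOR_RGB2HSV),lo,hi); x0,y0,x1,y1=box; M=cv2.moments(m[y0:y1,x0:x1],True); print(n,M['m00'],round(x0+M['m10']/M['m00'],1),round(y0+M['m01']/M['m00'],1))
E
```

```text
t 31.2 tcp [568.3 -64.8 237.6] yaw -169.2 w 49.7 F [-0.2  0.4 -0.5]
units tx -0.05 ty 0.06 tz 4.98 roll -0.03
yel 1337.5 [[282. 415.]] [795.3 -61.8] [56.7 71.9] deg 100.5
red 1208.0 [[320. 236.]] [594.1 -57. ] [73.8 14.7] deg 10.5
red 63.5 [[317. 181.]] [531.4 -71.8] [10.6 18.7] deg 132.7
red 3897.0 [[615. 239.]] [534.3 277.9] [203.8 100.9] deg 30.6
can 592.0 233.6 238.2
can 594.0 233.6 238.3
magnet 896.0 256.2 308.4
magnet 899.0 256.0 308.2
grinder 559.0 308.4 179.4
grinder 478.0 307.0 180.5
```

```bash
python3 -c "
from plant import *
print(job_done())"
```

```text
the job is handed in; nothing more can be done
None
```

The job is handed in at about 31 s of robot time, with no verdict returned: the offcut lies flat in the red tray, the guard was opened to its stop and shut to its stop again, and the knob is at its zero stop. The can and magnet show no movement between the first and last side views; the grinder showed about 1 pixel of difference, which I put down to shadow or the gripper covering part of it.

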